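# Bolt the strongbox shut

## Task

Bolt the lid of the grey strongbox shut with the barrel bolt on top of it: raise the bolt's handle out of its parking notch, slide the bolt across until it presses the spring collar of the keeper in, and swing the handle fully down into the keeper notch so that it stays latched there. Go by feel and push gently: the keeper is adjustable, and the handle must never be forced against the collar or the guard walls. Leave the things on and beside the box where they are.

Things in the scene. Friction and masses are not known exactly. Their poses are not given: they have to be found in the camera images.
- strongbox: Fixed grey steel box with a barrel bolt on top, 160 (x) x 220 (y) x 80 mm high; origin at the centre of its underside, z up. The bolt's rod lies along the box's y axis, 15 mm to -x of the centre line, 30 mm above the top, and closes towards box +y. More than 14 N between the handle and the fittings (walls, collar) counts as forced; at the wall it is twice the force at the knob.
- wall_mid (a point): Fixed to the box, top middle of the housing's guard wall on the rod's -x side: 4 mm thick, 34 mm along y, 48 mm high over the box top, centre plane 16 mm from the rod axis. Next to it, 22.5 mm from the axis, runs the keeper's tongue, equally high and thick. They keep the handle from swinging down between the parking notch and the keeper notch.
- keeper_mid (a point): Fixed to the box, on the rod axis: where the near face of the keeper's sprung collar is if the keeper stands in mid-setting. The keeper is a separate fitting on slotted holes, set up to 16 mm either way along y; its true place is not reported and must be felt or seen. Collar: round, 48 mm diameter, coaxial with the rod.
- notch_mid (a point): Fixed to the box, on the rod axis: mid-setting middle of the keeper notch, the gap from the tongue's end to the collar, 5 mm at rest; it shifts with the keeper. The 8 mm shank must push the collar 3 to 6 mm on towards +y (1.3 N per mm: 4 to 8 N, besides 1.5 N rod friction; rigid after 6 mm) and be swung down while held there. The collar then keeps it in.
- bolt_axis (a point): Point on the rod's axis, fixed to the box, where the handle stands at slide 0. In the box's frame at x -15, y -45, z +110 mm. Axes parallel to the box's.
- bolt_handle: The bolt's steel handle: origin on the rod axis, its own z axis points out along the 8 mm round shank to the knob. Its y axis is the rod's. It slides with the rod and turns about it.
- knob (a point): Centre of the knob at the handle's end, 58 mm from the rod axis: a steel drum 20 mm in diameter and 20 mm long, its flat ends facing along the rod (box +y and -y). Pinched across these ends it turns freely between the fingers as the handle swings. Same axes as the handle.
- bolt_slide (a joint): Bolt travel in m along box +y: 0 to 0.006 in the parking notch, about 0.049 to 0.081 when the handle first touches the collar (depends on the keeper's setting), 3 to 6 mm more when it can be swung down. Stays where it is left.
- bolt_turn (a joint): Handle angle in rad: 0 straight up, growing as the knob swings down towards box -x; 1.40 fully down (stop). Below 0.6 it passes over the guard walls, on which it rests at about 0.6 to 0.8 if lowered in the wrong place. It is stiff and stays where it is left.
- loupe: Black eye loupe, 42 mm wide and 30 mm high, standing on the box's top behind the bolt; origin at the centre of its underside. To be left alone.
- stamp: Black desk stamp with a green top, 26 x 46 x 38 mm, standing on the box's top behind the keeper; origin at the centre of its underside. To be left alone.
- blank_jar: Glass jar with a black lid, 52 mm wide, 58 mm high, on the desk to the right of the box; origin at the centre of its underside. To be left alone.

How it is judged:
On the way, in this order (a step that is already met when the one before it is completed fails the run):
1. the handle is raised clear of the parking notch (value of joint bolt_turn below 0.66 rad), for 0.1 s.
2. the bolt is slid across and its handle swung down into the keeper notch (value of joint bolt_slide above 0.047 m and value of joint bolt_turn above 1.25 rad), for 0.2 s.
At the end, for the whole second after the job is handed in: the bolt is across (travel over 47 mm) with its handle down in the keeper notch (turned more than 1.25 rad of 1.40), at rest (all of step 2 and linear speed of bolt_handle below 0.01 m/s); the robot touches nothing.
It fails at once if the handle is forced against the collar or the guard walls (over 14 N) (contact force between bolt_handle and strongbox above 14 N).
It fails at once if the loupe is moved more than 15 mm (distance of loupe from where it was at the start of the episode above 0.015 m).
It fails at once if the stamp is moved more than 15 mm (distance of stamp from where it was at the start of the episode above 0.015 m).
It fails at once if the jar is moved more than 15 mm (distance of blank_jar from where it was at the start of the episode above 0.015 m).
It also fails if it takes over 58 s, if anything falls off the work surface, if the arm or the gripper's body presses on something with over 40 N, if the wrist force passes 120 N, or if a joint passes its speed limit or range.

## Robot

A 7-joint arm with a two-finger parallel gripper is mounted at the origin on the work surface; the furniture and walls round the work are solid. World frame = base frame: x ahead of the robot, y to its left, z up, the work surface at z = 0. Lengths are in m, angles in rad, forces in N, time in s.
With the tool pointing down it reaches from about 0.4 to 0.85 m from the base axis. Payload 10.4 kg.
Tool frame: the origin (TCP) lies on the centre line of the jaws, within the pads' length; the fingertips stand 14 mm ahead of it and the grasp point (between the pads) lies 5 mm behind it (manip.tip_reach is the distance from the TCP to the fingertips, in m); z points along the fingers, y is the line along which they close (so a half turn about z gives the same grasp; the last joint's range is limited). The gripper opens to 85 mm and grips with 20 to 120 N. Pads are 22 mm wide; open, the fingers measure 114 mm over their backs; the gripper's body (76 mm by 85 mm) begins 54 mm behind the grasp point. The pads swing forward as they close: fully open they stand 13 mm farther back than shut.
Start: joints at [1.189, 0.332, -0.065, 1.46, 0.022, 1.35, -0.088], TCP at [0.219, -0.585, 0.245] pointing down, gripper open.
Joint ranges: [-2.6, 2.6], [-0.5, 2.12], [-1.47, 1.34], [0.16, 2.42], [-1.27, 4.41], [0.06, 2.06], [-2.6, 2.6]. Speed limits (rad/s): [2.22, 2.22, 2.79, 2.79, 3.14, 3.14, 3.14].

## Interface

Orientations are given as a unit quaternion [x, y, z, w].
In Python, from workcell import manip gives the robot as it stands.
- The arm moves only by the shell command python3 -m pendant 'ROWS' [FORCE]. ROWS is JSON, a list of rows, each a list of 7 numbers: the shift along the tool's x, y, z in units of 50 mm (1.0 is 50 mm), then the turn, a rotation vector about the tool's x, y, z in units of 8 degrees (1.0 is 8 degrees), then the opening, from -1 (shut) to 1 (fully open), so that 0 is half open. In form: [[dx, dy, dz, ax, ay, az, jaw], ...]. A call has exactly 10 rows; each row is the pose to reach, as a shift and turn from the pose commanded when the call began, along the tool's axes at that moment; what a row does not reach only later rows make up. A row lasts 1/8 s, in which the tool goes at most 62.5 mm and 10.7 degrees, less where a joint would pass 70% of its speed; a pose out of reach is approached as far as the arm can. A call with a gripper value outside its range is refused whole. The fingers move at their own pace and stop on an object; FORCE is the grip in N (left out, the last holds). Time passes only in rows, so rows that repeat a pose let the fingers close, or fill a call up. It gives the time, the measured TCP pose, the force, the opening and the grip force at its end, in the units of the state.
- manip.get_obs(): the state, without advancing time (a new reading comes with each control period).
- manip.camera(name): name is "side" or "top"; returns (picture, depth): 480x640x3 uint8, red, green, blue; 480x640 float32, m along the optical axis (not along the pixel's ray), 0 where there is no reading.
- manip.get_calibration(name): a dict with "fx", "fy", "cx", "cy" (pixels), "D" ([k1, k2, p1, p2, k3] as OpenCV has them; the pictures are not rectified), "xyz" and "orientation" of the camera in the world. Camera axes: x right, y up, looking along -z (the intrinsics and any distortion apply to the point x, -y, -z); pixel columns grow to the right and rows downward; lengths in m; the calibration is good to about 2 mm. A picture is of the moment at which its call begins. get_calibration takes no time and is no camera call.
- manip.hand_in(): hands the job in; it is judged then, once.
Trained networks look in the newest picture that a camera, given by its name, has taken for a name from the list of things; names that differ only in an ending like _2 or _b are one class to them, and where a whole thing is asked for, a point or a joint stands for the part that bears it (a point fixed in the world has none). Each returns a list of dicts, best first, with "p" (0 to 1); they miss things now and then, are a little off and sometimes report something else, mostly with a low value. They report only what shows in the picture. A call takes as long as a camera call.
- manip.find_in(thing, camera): "box" ([left, top, right, bottom] in pixels, round what is visible of it).
- manip.trace(thing, camera): "pixels" (480x640 bool, what is visible of it) and "box" ([left, top, right, bottom] in pixels, round what is visible of it).
- manip.tip_of(thing, camera): "pixel" ([column, row] in pixels: a listed point, or the origin of a listed thing).
The state is a dict: "clock": time; "joint_pos": joint angles; "joint_velocities": joint speeds; "tau": joint torques, N m; "position": TCP position; "ee_rot": TCP orientation; "ft_force": force on the tool from outside, world axes, zero at the start; "torque": the same for the moment, N m; "grip_width": opening from 0.0 (shut) to 1.0 (fully open); "grasp_force": force on a finger pad.
Only numpy, scipy, OpenCV 4.12 (cv2) and the standard library are available. Lean on these libraries where they do the work, as an engineer would, in place of code of your own. Each camera call takes 0.05 s, during which the arm holds its last target. There are 200 camera calls.

## Working session

There is one attempt and no reset: what is moved stays moved. The work goes in short steps, Python scripts to look and compute and a shell command to move; the robot and the scene stay as the last step left them, time stands still between calls to the robot, and variables do not carry over. Pictures are saved under pics/ and viewed, at most 10 in all, crops included, and the job is handed in when it is done.

```bash
mkdir -p pics
cat > h.py <<'E'
import numpy as np, cv2
from scipy.spatial.transform import Rotation as R
from workcell import manip
def ray(cam,px):
    c=manip.get_calibration(cam)
    K=np.array([[c['fx'],0,c['cx']],[0,c['fy'],c['cy']],[0,0,1]],float)
    u=cv2.undistortPoints(np.array([[px]],float),K,np.array(c['D'],float))[0,0]
    return np.array(c['xyz']),R.from_quat(c['orientation']).apply([u[0],-u[1],-1.0])
def pt(cam,px,d):
    o,r=ray(cam,px); return o+r*d
def atz(cam,px,z):
    o,r=ray(cam,px); return o+r*(z-o[2])/r[2]
def tri(pa,pb):
    (o1,r1),(o2,r2)=ray('side',pa),ray('top',pb)
    s=np.linalg.lstsq(np.stack([r1,-r2],1),o2-o1,rcond=None)[0]
    a,b=o1+s[0]*r1,o2+s[1]*r2
    return (a+b)/2,np.linalg.norm(a-b)
E
python3 - <<'E'
from h import *
o=manip.get_obs(); print({k:np.round(v,3) for k,v in o.items()}, manip.tip_reach)
for c in('side','top'):
    p,d=manip.camera(c); cv2.imwrite(f'pics/{c}0.png',p[:,:,::-1]); np.save(c+'d.npy',d)
    print(c,{k:np.round(v,3) for k,v in manip.get_calibration(c).items()})
    for t in('knob','wall_mid','keeper_mid','notch_mid','bolt_axis','bolt_handle','strongbox','stamp','loupe','blank_jar'):
        r=manip.tip_of(t,c)
        for q in r[:1]:
            px=q['pixel']; i,j=int(round(px[1])),int(round(px[0]))
            dd=d[min(max(i,0),479),min(max(j,0),639)]
            print(c,t,np.round(px,1),round(q['p'],2),'surf',np.round(pt(c,px,dd),3))
E
```

```text
{'clock': np.float64(0.0), 'joint_pos': array([ 1.189,  0.333, -0.065,  1.461,  0.022,  1.35 , -0.088]), 'joint_velocities': array([ 0.002, -0.001,  0.   ,  0.001, -0.   , -0.001,  0.001]), 'tau': array([ 0.0000e+00, -6.2544e+01,  4.9000e-02, -3.9160e+01,  1.6000e-02,
        1.0000e-02, -0.0000e+00]), 'position': array([ 0.219, -0.585,  0.245]), 'ee_rot': array([ 0.984,  0.178, -0.   , -0.001]), 'ft_force': array([-0.296,  0.499, -0.429]), 'torque': array([ 0.102, -0.017,  0.02 ]), 'grasp_force': np.float64(0.0), 'grip_width': np.float64(1.0)} 0.014
side {'fx': np.float64(564.34), 'fy': np.float64(564.34), 'cx': np.float64(331.994), 'cy': np.float64(236.523), 'D': array([0.052, 0.   , 0.   , 0.   , 0.   ]), 'xyz': array([0.331, 0.144, 0.766]), 'orientation': array([-0.073,  0.363,  0.915, -0.16 ])}
side knob [379.7 273.1] 0.72 surf [ 0.458 -0.373  0.128]
side wall_mid [342.5 278.6] 0.77 surf [ 0.519 -0.381  0.082]
side keeper_mid [324.6 304. ] 0.82 surf [ 0.514 -0.292  0.131]
side notch_mid [325.  304.3] 0.61 surf [ 0.513 -0.292  0.13 ]
side bolt_axis [342.1 269.1] 0.95 surf [ 0.517
[... 477 characters left out ...]
0.   ]), 'xyz': array([ 0.474, -0.403,  1.227]), 'orientation': array([ 0.021, -0.042, -0.696,  0.716])}
top knob [278.5 297.1] 0.8 surf [ 0.469 -0.375  0.132]
top wall_mid [266.6 275.9] 0.94 surf [ 0.509 -0.35   0.084]
top keeper_mid [244.2 270.2] 0.97 surf [ 0.519 -0.305  0.085]
top notch_mid [248.4 266.4] 0.87 surf [ 0.527 -0.313  0.08 ]
top bolt_axis [278.3 270.5] 0.9 surf [ 0.519 -0.373  0.118]
top bolt_handle [281.1 269.4] 0.72 surf [ 0.522 -0.378  0.113]
top strongbox [257.5 266.2] 0.88 surf [ 0.526 -0.333  0.12 ]
top stamp [229.5 230.4] 0.83 surf [ 0.593 -0.278  0.119]
top loupe [280.6 235.4] 0.6 surf [ 0.59  -0.374  0.082]
top blank_jar [393.5 286.2] 0.61 surf [ 0.497 -0.604  0.056]
```

Run:
```python
from h import *
a=cv2.imread('pics/side0.png');b=cv2.imread('pics/top0.png')
cv2.imwrite('pics/side_c.png',cv2.resize(a[180:400,200:470],None,fx=2.7,fy=2.7,interpolation=2))
cv2.imwrite('pics/top_c.png',cv2.resize(b[190:350,180:340],None,fx=3.7,fy=3.7,interpolation=2))
d=np.load('topd.npy'); 
# point cloud of box region
c=manip.get_calibration('top')
P=[]
for v in range(190,340):
    for u in range(180,340):
        if d[v,u]>0: P.append(np.r_[pt('top',(u,v),d[v,u]),u,v])
P=np.array(P);np.save('P.npy',P)
t=P[(abs(P[:,2]-.08)<.006)]
print(len(t)); r=cv2.minAreaRect((t[:,:2]*1000).astype(np.float32)); print(r, cv2.boxPoints(r))
for n,s,e in (('bolt_axis',(342.1,269.1),(278.3,270.5)),('knob',(379.7,273.1),(278.5,297.1)),('keeper',(324.6,304.),(244.2,270.2)),('wall',(342.5,278.6),(266.6,275.9)),('notch',(325,304.3),(248.4,266.4))):
    print(n,tri(s,e))
```

```text
Traceback (most recent call last):
  File "h.py", line 10, in pt
    o,r=ray(cam,px); return o+r*d
        ~~~^^^^^^^^
  File "h.py", line 5, in ray
    c=manip.get_calibration(cam)
ValueError: time passes only in moves, steps and waits
```

View pics/side_c.png

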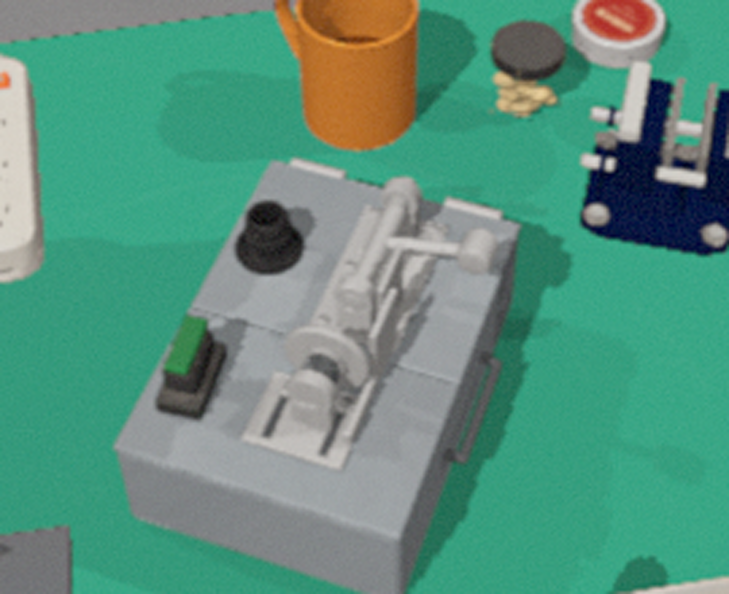

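View pics/top_c.png

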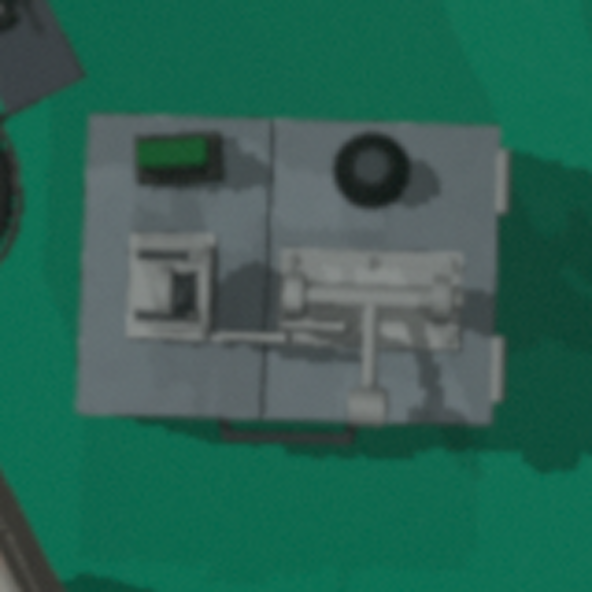

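```bash
cat >> h.py <<'E'
def cloud(cam,d,u0,u1,v0,v1):
    c=manip.get_calibration(cam)
    K=np.array([[c['fx'],0,c['cx']],[0,c['fy'],c['cy']],[0,0,1]],float)
    v,u=np.mgrid[v0:v1,u0:u1]; uv=np.stack([u.ravel(),v.ravel()],1).astype(float)
    n=cv2.undistortPoints(uv[:,None],K,np.array(c['D'],float))[:,0]
    z=d[v0:v1,u0:u1].ravel()
    X=np.c_[n[:,0],-n[:,1],-np.ones(len(n))]*z[:,None]
    return np.c_[R.from_quat(c['orientation']).apply(X)+c['xyz'],uv][z>0]
E
python3 - <<'E'
from h import *
P=cloud('top',np.load('topd.npy'),180,340,190,350)
t=P[abs(P[:,2]-.08)<.006]
print(len(t),np.median(t[:,2]));r=cv2.minAreaRect((t[:,:2]*1000).astype(np.float32)); print(r, cv2.boxPoints(r))
b=np.float64([(89,115),(500,126),(491,424),(77,412)])/3.7+[180,190]
B=np.array([atz('top',p,.08) for p in b]);print('corners',B.round(4),'centre',B.mean(0).round(4), [np.linalg.norm(B[i]-B[i-1]).round(4) for i in range(4)])
y=(B[0]-B[1]+B[3]-B[2]);yaw=np.arctan2(-y[0],y[1]);print('yaw deg',np.degrees(yaw))
f=lambda c:tuple(np.array(c)/3.7+[180,190])
print('collar face~',atz('top',f((213,285)),.11),'axis',atz('top',f((368,296)),.114),'knob',atz('top',f((367,406)),.13))
print('tongue end',atz('top',f((285,337)),.128),'wall',atz('top',f((285,326)),.128),atz('top',f((345,326)),.128))
for n,s,e in (('bolt_axis',(342.1,269.1),(278.3,270.5)),('knob',(379.7,273.1),(278.5,297.1)),('keeper',(324.6,304.),(244.2,270.2)),('wall',(342.5,278.6),(266.6,275.9)),('notch',(325,304.3),(248.4,266.4))):
    p,e=tri(s,e);print(n,p.round(4),e.round(4))
# collar points: height > .12 near axis
c,s=np.cos(yaw),np.sin(yaw); ctr=B.mean(0)[:2]
q=(P[:,:2]-ctr)@np.array([[c,-s],[s,c]])  # box frame
for name,Pc in (('top',P),('side',cloud('side',np.load('sided.npy'),230,420,220,390))):
    q=(Pc[:,:2]-ctr)@np.array([[c,-s],[s,c]])
    z=Pc[:,2]
    print(name,'knob',np.c_[q,z][(q[:,0]<-.058)&(z>.105)&(abs(q[:,0])<.1)].mean(0))
    h,_=np.histogram(q[(abs(q[:,0]+.015)<.015)&(z>.122)&(z<.14)][:,1],np.arange(-.1,.1,.004));print(h)
    for lo in np.arange(-.06,.1,.006):
        m=(abs(q[:,0]+.015)<.012)&(abs(q[:,1]-lo)<.003)
        print(round(lo,3),m.sum(),np.percentile(z[m],[50,95]).round(4) if m.any() else '',end='; ')
E
```

```text
7616 0.08028630849629115
((489.7513122558594, -315.61968994140625), (253.75482177734375, 262.6870422363281), 0.010941358283162117) [[ 362.84882 -184.3004 ]
 [ 362.899   -446.98743]
 [ 616.6538  -446.93896]
 [ 616.60364 -184.25195]]
corners [[ 0.6139 -0.2222  0.08  ]
 [ 0.6147 -0.4419  0.08  ]
 [ 0.4557 -0.4414  0.08  ]
 [ 0.4559 -0.2227  0.08  ]] centre [ 0.5351 -0.3321  0.08  ] [np.float64(0.158), np.float64(0.2197), np.float64(0.159), np.float64(0.2188)]
yaw deg 0.08563605316464531
collar face~ [ 0.52374816 -0.29477175  0.11      ] axis [ 0.52023143 -0.37508821  0.114     ] knob [ 0.46388888 -0.37675062  0.13      ]
tongue end [ 0.49760614 -0.33400119  0.128     ] wall [ 0.50318435 -0.33380718  0.128     ] [ 0.50406139 -0.3642503   0.128     ]
bolt_axis [ 0.518  -0.3733  0.1138] 0.0026
knob [ 0.464  -0.3763  0.123 ] 0.0098
keeper [ 0.519  -0.3073  0.1092] 0.0019
wall [ 0.5081 -0.3513  0.1205] 0.0001
notch [ 0.5245 -0.3149  0.0966] 0.0035
top knob [-0.06954013 -0.04399349  0.13081712]
[ 0  0  0  0  2  6  0  0  0  0  0  0  0  0  0  0  0  2  2  3  2  2  3  7
  5  3  0  0  0  0  0  0  
[... 916 characters left out ...]
 1  0  0  1  5  4  0  0  0  0  0  0
  0]
-0.06 44 [0.1121 0.116 ]; -0.054 35 [0.1118 0.1153]; -0.048 27 [0.114  0.1162]; -0.042 49 [0.1137 0.1159]; -0.036 35 [0.1134 0.1159]; -0.03 28 [0.1136 0.1162]; -0.024 26 [0.1143 0.1168]; -0.018 26 [0.1139 0.116 ]; -0.012 13 [0.1147 0.1183]; -0.006 55 [0.1174 0.1199]; -0.0 247 [0.101  0.1185]; 0.006 22 [0.0808 0.0836]; 0.012 1 [0.0774 0.0774]; 0.018 0 ; 0.024 0 ; 0.03 0 ; 0.036 18 [0.1295 0.1317]; 0.042 210 [0.1208 0.1319]; 0.048 72 [0.116  0.1188]; 0.054 52 [0.1157 0.1191]; 0.06 66 [0.1179 0.1222]; 0.066 285 [0.1011 0.1208]; 0.072 60 [0.0818 0.0833]; 0.078 58 [0.0821 0.0839]; 0.084 83 [0.0808 0.0836]; 0.09 63 [0.0787 0.0803]; 0.096 63 [0.0792 0.0806];
```

The side crop shows the handle parked down, with its knob at about (380,272) in full-image pixels. The collar is at about (324,310), and the loupe and stamp stand behind the bolt. The top crop shows the knob at about (279,300) and the collar face at about (237,267). The box is square to the world with its centre at (0.535, -0.332). The knob is at about (0.463, -0.376, 0.120), and the collar face is at y ≈ -0.295, so I expect first contact at a slide of about 0.078 m.

```bash
python3 -m pendant '[[0.6,-0.22,0,0,0,0.3,1],[1.5,-0.55,0,0,0,0.7,1],[2.5,-0.92,0,0,0,1.2,1],[3.5,-1.3,0,0,0,1.7,1],[4.5,-1.65,0,0,0,2.1,1],[5.4,-2.0,0,0,0,2.4,1],[6.04,-2.22,0,0,0,2.56,1],[6.04,-2.22,0,0,0,2.56,1],[6.04,-2.22,0,0,0,2.56,1],[6.04,-2.22,0,0,0,2.56,1]]' 25
cat > s.py <<'E'
from h import *
o=manip.get_obs(); print(o['clock'],o['position'].round(4) if hasattr(o['position'],'round') else o['position'],'rpy',R.from_quat(o['ee_rot']).as_matrix().round(3).tolist(),np.round(o['ft_force'],2),o['grip_width'],o['grasp_force'])
E
python3 s.py
```

```text
clock: 2.35
position: [0.4623, -0.3764, 0.2454]
ee_rot: [1.0, -0.0, -0.0, 0.0]
ft_force: [0.4, 0.6, 0.2]
grip_width: 1.0
grasp_force: 0.0
2.35 [ 0.4623 -0.3764  0.2454] rpy [[1.0, -0.001, -0.0], [-0.001, -1.0, -0.0], [-0.0, 0.0, -1.0]] [0.39 0.59 0.17] 0.999857264417883 0.0
```

```bash
python3 -m pendant '[[0,-0.02,0.5,0,0,0,0.4],[0,-0.02,1.1,0,0,0,0],[0,-0.02,1.7,0,0,0,0],[0,-0.02,2.2,0,0,0,0],[0,-0.02,2.45,0,0,0,0],[0,-0.02,2.6,0,0,0,0],[0,-0.02,2.6,0,0,0,0],[0,-0.02,2.6,0,0,0,0],[0,-0.02,2.6,0,0,0,0],[0,-0.02,2.6,0,0,0,0]]' 20
python3 - <<'E'
from h import *
p,d=manip.camera('side'); cv2.imwrite('pics/s2.png',cv2.resize(p[180:360,260:480,::-1],None,fx=3.3,fy=3.3,interpolation=2))
E
```

```text
clock: 3.6
position: [0.4634, -0.3743, 0.1157]
ee_rot: [1.0, 0.001, 0.0, 0.0]
ft_force: [-0.4, -0.5, 0.6]
grip_width: 0.499
grasp_force: 0.0
```

View pics/s2.png

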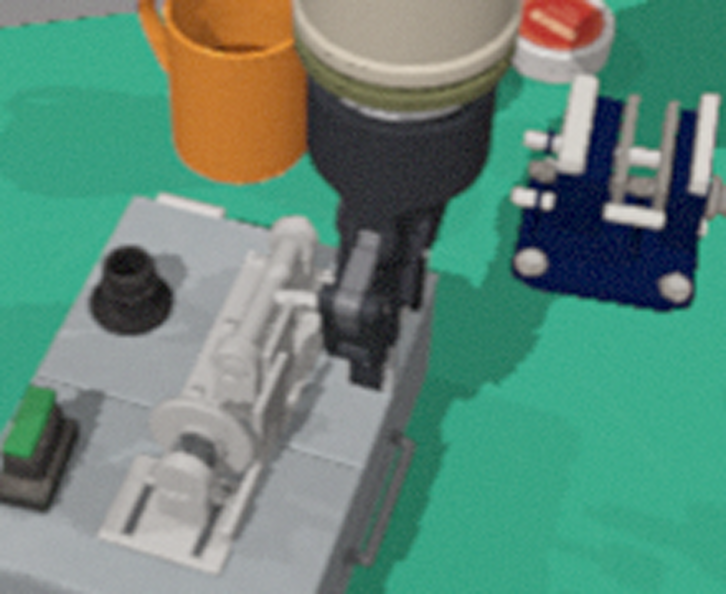

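The side view shows the fingers astride the knob, at crop position ~(365,330), clear of the walls. I'm closing now.

```bash
python3 -m pendant '[[0,0,0,0,0,0,-0.2],[0,0,0,0,0,0,-0.3],[0,0,0,0,0,0,-0.4],[0,0,0,0,0,0,-0.5],[0,0,0,0,0,0,-0.6],[0,0,0,0,0,0,-0.7],[0,0,0,0,0,0,-0.7],[0,0,0,0,0,0,-0.7],[0,0,0,0,0,0,-0.7],[0,0,0,0,0,0,-0.7]]' 20
```

```text
clock: 4.9
position: [0.4632, -0.3743, 0.1154]
ee_rot: [1.0, 0.001, -0.0, 0.0]
ft_force: [-1.8, -1.6, 1.9]
grip_width: 0.227
grasp_force: 25.1
```

```bash
python3 -m pendant '[[0.026,0,-0.114,0,0,0,-0.7],[0.062,0,-0.224,0,0,0,-0.7],[0.11,0,-0.328,0,0,0,-0.7],[0.167,0,-0.43,0,0,0,-0.7],[0.234,0,-0.524,0,0,0,-0.7],[0.31,0,-0.61,0,0,0,-0.7],[0.396,0,-0.69,0,0,0,-0.7],[0.396,0,-0.69,0,0,0,-0.7],[0.396,0,-0.69,0,0,0,-0.7],[0.396,0,-0.69,0,0,0,-0.7]]' 20
```

```text
clock: 6.15
position: [0.4835, -0.3744, 0.1503]
ee_rot: [1.0, 0.001, 0.001, 0.0]
ft_force: [0.9, 1.6, -1.7]
grip_width: 0.229
grasp_force: 22.0
```

```bash
python3 -m pendant '[[0.092,0,-0.07,0,0,0,-0.7],[0.191,0,-0.13,0,0,0,-0.7],[0.296,0,-0.182,0,0,0,-0.7],[0.296,0,-0.182,0,0,0,-0.7],[0.296,-0.2,-0.182,0,0,0,-0.7],[0.296,-0.4,-0.182,0,0,0,-0.7],[0.296,-0.6,-0.182,0,0,0,-0.7],[0.296,-0.8,-0.182,0,0,0,-0.7],[0.296,-0.9,-0.182,0,0,0,-0.7],[0.296,-0.9,-0.182,0,0,0,-0.7]]' 20
python3 - <<'E'
from h import *
for c in('side','top'):
    p,d=manip.camera(c); cv2.imwrite(f'pics/{c}3.png',p[:,:,::-1]); np.save(c+'d3.npy',d)
a=cv2.imread('pics/side3.png')
cv2.imwrite('pics/s3.png',cv2.resize(a[200:360,260:460],None,fx=3.7,fy=3.7,interpolation=2))
E
```

```text
clock: 7.4
position: [0.4982, -0.3282, 0.1591]
ee_rot: [1.0, 0.001, 0.0, -0.0]
ft_force: [1.1, 1.2, -2.1]
grip_width: 0.232
grasp_force: 21.5
```

View pics/s3.png

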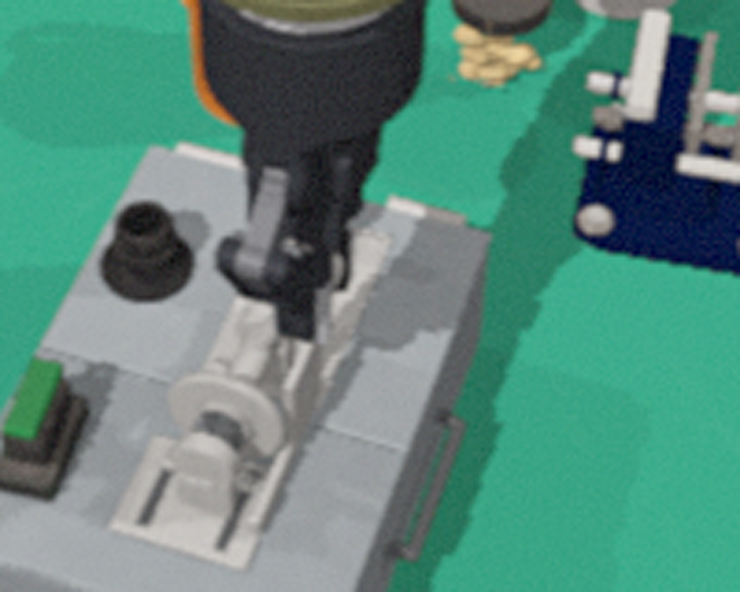

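The side view shows the handle raised over the guard wall and gripped, with the collar still ahead of it at crop ~(230,400).

```bash
python3 -m pendant '[[0,-0.1,0,0,0,0,-0.7],[0,-0.2,0,0,0,0,-0.7],[0,-0.3,0,0,0,0,-0.7],[0,-0.36,0,0,0,0,-0.7],[0,-0.4,0,0,0,0,-0.7],[0,-0.42,0,0,0,0,-0.7],[0,-0.44,0,0,0,0,-0.7],[0,-0.44,0,0,0,0,-0.7],[0,-0.44,0,0,0,0,-0.7],[0,-0.44,0,0,0,0,-0.7]]' 20; python3 s.py
```

```text
clock: 8.75
position: [0.4979, -0.3071, 0.159]
ee_rot: [1.0, 0.001, 0.0, 0.0]
ft_force: [2.8, -0.3, 0.7]
grip_width: 0.231
grasp_force: 21.7
8.75 [ 0.4979 -0.3071  0.159 ] rpy [[1.0, 0.001, 0.0], [0.001, -1.0, -0.0], [0.0, 0.0, -1.0]] [ 2.76 -0.33  0.74] 0.2313306372572288 21.68191909790039
```

```bash
python3 -m pendant '[[0,-0.01,0,0,0,0,-0.7],[0,-0.02,0,0,0,0,-0.7],[0,-0.03,0,0,0,0,-0.7],[0,-0.04,0,0,0,0,-0.7],[0,-0.05,0,0,0,0,-0.7],[0,-0.06,0,0,0,0,-0.7],[0,-0.06,0,0,0,0,-0.7],[0,-0.06,0,0,0,0,-0.7],[0,-0.06,0,0,0,0,-0.7],[0,-0.06,0,0,0,0,-0.7]]' 20; python3 s.py
```

```text
clock: 10.0
position: [0.4978, -0.3041, 0.1589]
ee_rot: [1.0, 0.001, 0.0, -0.0]
ft_force: [2.2, -0.9, 0.4]
grip_width: 0.229
grasp_force: 21.8
10.0 [ 0.4978 -0.3041  0.1589] rpy [[1.0, 0.001, 0.0], [0.001, -1.0, 0.0], [0.0, -0.0, -1.0]] [ 2.2  -0.91  0.42] 0.2287939199024427 21.822786033153534
```

```bash
python3 -m pendant '[[0,-0.01,0,0,0,0,-0.7],[0,-0.02,0,0,0,0,-0.7],[0,-0.03,0,0,0,0,-0.7],[0,-0.04,0,0,0,0,-0.7],[0,-0.05,0,0,0,0,-0.7],[0,-0.05,0,0,0,0,-0.7],[0,-0.05,0,0,0,0,-0.7],[0,-0.05,0,0,0,0,-0.7],[0,-0.05,0,0,0,0,-0.7],[0,-0.05,0,0,0,0,-0.7]]' 20; python3 s.py
```

```text
clock: 11.25
position: [0.4978, -0.3016, 0.1589]
ee_rot: [1.0, 0.001, 0.0, -0.0]
ft_force: [2.1, -0.3, 2.0]
grip_width: 0.233
grasp_force: 21.9
11.25 [ 0.4978 -0.3016  0.1589] rpy [[1.0, 0.001, 0.0], [0.001, -1.0, 0.0], [0.0, -0.0, -1.0]] [ 2.05 -0.3   2.04] 0.2330591637327475 21.911055743694305
```

```bash
python3 -m pendant '[[0,-0.01,0,0,0,0,-0.7],[0,-0.02,0,0,0,0,-0.7],[0,-0.03,0,0,0,0,-0.7],[0,-0.04,0,0,0,0,-0.7],[0,-0.04,0,0,0,0,-0.7],[0,-0.04,0,0,0,0,-0.7],[0,-0.04,0,0,0,0,-0.7],[0,-0.04,0,0,0,0,-0.7],[0,-0.04,0,0,0,0,-0.7],[0,-0.04,0,0,0,0,-0.7]]' 20; python3 s.py
```

```text
clock: 12.5
position: [0.4978, -0.2997, 0.159]
ee_rot: [1.0, 0.001, 0.0, 0.0]
ft_force: [3.4, -0.6, 1.2]
grip_width: 0.229
grasp_force: 21.9
12.5 [ 0.4978 -0.2997  0.159 ] rpy [[1.0, 0.001, 0.0], [0.001, -1.0, -0.0], [0.0, 0.0, -1.0]] [ 3.35 -0.65  1.2 ] 0.22905839849885773 21.92845970392227
```

```bash
python3 -m pendant '[[0,-0.01,0,0,0,0,-0.7],[0,-0.02,0,0,0,0,-0.7],[0,-0.03,0,0,0,0,-0.7],[0,-0.04,0,0,0,0,-0.7],[0,-0.04,0,0,0,0,-0.7],[0,-0.04,0,0,0,0,-0.7],[0,-0.04,0,0,0,0,-0.7],[0,-0.04,0,0,0,0,-0.7],[0,-0.04,0,0,0,0,-0.7],[0,-0.04,0,0,0,0,-0.7]]' 20; python3 s.py
```

```text
clock: 13.75
position: [0.4977, -0.2979, 0.1589]
ee_rot: [1.0, 0.001, 0.0, 0.0]
ft_force: [3.5, -3.8, 1.2]
grip_width: 0.229
grasp_force: 21.8
13.75 [ 0.4977 -0.2979  0.1589] rpy [[1.0, 0.001, 0.0], [0.001, -1.0, -0.0], [0.0, 0.0, -1.0]] [ 3.48 -3.83  1.18] 0.22872510311259364 21.764159202575684
```

```bash
python3 -m pendant '[[0,-0.01,0,0,0,0,-0.7],[0,-0.02,0,0,0,0,-0.7],[0,-0.03,0,0,0,0,-0.7],[0,-0.03,0,0,0,0,-0.7],[0,-0.03,0,0,0,0,-0.7],[0,-0.03,0,0,0,0,-0.7],[0,-0.03,0,0,0,0,-0.7],[0,-0.03,0,0,0,0,-0.7],[0,-0.03,0,0,0,0,-0.7],[0,-0.03,0,0,0,0,-0.7]]' 20; python3 s.py
```

```text
clock: 15.0
position: [0.4977, -0.2967, 0.1589]
ee_rot: [1.0, 0.0, 0.0, 0.0]
ft_force: [3.5, -4.8, 0.4]
grip_width: 0.228
grasp_force: 21.7
15.0 [ 0.4977 -0.2967  0.1589] rpy [[1.0, 0.001, 0.0], [0.001, -1.0, -0.001], [0.0, 0.001, -1.0]] [ 3.47 -4.84  0.41] 0.22828985990161063 21.688049733638763
```

```bash
python3 -m pendant '[[0,-0.01,0,0,0,0,-0.7],[0,-0.02,0,0,0,0,-0.7],[0,-0.03,0,0,0,0,-0.7],[0,-0.04,0,0,0,0,-0.7],[0,-0.04,0,0,0,0,-0.7],[0,-0.04,0,0,0,0,-0.7],[0,-0.04,0,0,0,0,-0.7],[0,-0.04,0,0,0,0,-0.7],[0,-0.04,0,0,0,0,-0.7],[0,-0.04,0,0,0,0,-0.7]]' 20; python3 s.py
python3 - <<'E'
from h import *
F=[]
for i in range(6):
    manip.camera('top'); F.append(manip.get_obs()['ft_force'])
print(np.mean(F,0),np.std(F,0))
E
```

```text
clock: 16.25
position: [0.4977, -0.2952, 0.1589]
ee_rot: [1.0, 0.0, 0.0, 0.001]
ft_force: [3.9, -7.4, -1.6]
grip_width: 0.231
grasp_force: 21.6
16.25 [ 0.4977 -0.2952  0.1589] rpy [[1.0, 0.0, 0.001], [0.0, -1.0, -0.001], [0.001, 0.001, -1.0]] [ 3.89 -7.38 -1.57] 0.23137581656515976 21.56839370727539
[ 4.37995879 -6.77724271 -0.54066705] [0.45456217 0.54271718 0.34082969]
```

```bash
python3 -m pendant '[[-0.055,0,0.025,0,0,0,-0.7],[-0.116,0,0.054,0,0,0,-0.7],[-0.165,0,0.085,0,0,0,-0.7],[-0.214,0,0.116,0,0,0,-0.7],[-0.24,0,0.135,0,0,0,-0.7],[-0.271,0,0.157,0,0,0,-0.7],[-0.271,0,0.157,0,0,0,-0.7],[-0.271,0,0.157,0,0,0,-0.7],[-0.271,0,0.157,0,0,0,-0.7],[-0.271,0,0.157,0,0,0,-0.7]]' 20
cat > f.py <<'E'
from h import *
F=[]
for i in range(4):
    manip.camera('top'); o=manip.get_obs(); F.append(o['ft_force'])
p=np.array(o['position']); dx,dz=.520-p[0],p[2]+.005-.110; th=np.arctan2(dx,dz); f=np.mean(F,0)
print(o['clock'],p.round(4),'th',th.round(3),'r',np.hypot(dx,dz).round(4),'F',f.round(2),'tangential(up the arc)',(f[0]*np.cos(th)+f[2]*np.sin(th)).round(2),'radial out',(-f[0]*np.sin(th)+f[2]*np.cos(th)).round(2))
E
python3 f.py
```

```text
clock: 17.8
position: [0.4846, -0.2951, 0.1518]
ee_rot: [1.0, 0.0, 0.001, 0.001]
ft_force: [3.6, -5.6, 3.6]
grip_width: 0.232
grasp_force: 22.3
18.0 [ 0.4846 -0.2951  0.1518] th 0.648 r 0.0587 F [ 3.59 -5.28  3.07] tangential(up the arc) 4.71 radial out 0.28
```

```bash
python3 -m pendant '[[-0.018,0,0.015,0,0,0,-0.7],[-0.036,0,0.03,0,0,0,-0.7],[-0.054,0,0.045,0,0,0,-0.7],[-0.054,0,0.045,0,0,0,-0.7],[-0.054,0,0.045,0,0,0,-0.7],[-0.054,0,0.045,0,0,0,-0.7],[-0.054,0,0.045,0,0,0,-0.7],[-0.054,0,0.045,0,0,0,-0.7],[-0.054,0,0.045,0,0,0,-0.7],[-0.054,0,0.045,0,0,0,-0.7]]' 20; python3 f.py
```

```text
clock: 19.25
position: [0.4819, -0.2952, 0.1496]
ee_rot: [1.0, 0.0, 0.001, 0.001]
ft_force: [3.1, -5.3, 4.3]
grip_width: 0.234
grasp_force: 22.5
19.45 [ 0.4819 -0.2951  0.1496] th 0.707 r 0.0587 F [ 3.26 -5.64  4.12] tangential(up the arc) 5.15 radial out 1.01
```

```bash
python3 -m pendant '[[-0.018,0,0.016,0,0,0,-0.7],[-0.036,0,0.032,0,0,0,-0.7],[-0.052,0,0.047,0,0,0,-0.7],[-0.052,0,0.047,0,0,0,-0.7],[-0.052,0,0.047,0,0,0,-0.7],[-0.052,0,0.047,0,0,0,-0.7],[-0.052,0,0.047,0,0,0,-0.7],[-0.052,0,0.047,0,0,0,-0.7],[-0.052,0,0.047,0,0,0,-0.7],[-0.052,0,0.047,0,0,0,-0.7]]' 20; python3 f.py
```

```text
clock: 20.7
position: [0.4793, -0.2951, 0.1473]
ee_rot: [1.0, 0.0, 0.001, 0.001]
ft_force: [2.6, -5.8, 4.5]
grip_width: 0.234
grasp_force: 22.6
20.9 [ 0.4793 -0.2951  0.1473] th 0.767 r 0.0587 F [ 2.35 -5.74  3.87] tangential(up the arc) 4.38 radial out 1.16
```

Free so far. Next step to 0.84.

```bash
python3 -m pendant '[[-0.016,0,0.016,0,0,0,-0.7],[-0.032,0,0.033,0,0,0,-0.7],[-0.048,0,0.05,0,0,0,-0.7],[-0.048,0,0.05,0,0,0,-0.7],[-0.048,0,0.05,0,0,0,-0.7],[-0.048,0,0.05,0,0,0,-0.7],[-0.048,0,0.05,0,0,0,-0.7],[-0.048,0,0.05,0,0,0,-0.7],[-0.048,0,0.05,0,0,0,-0.7],[-0.048,0,0.05,0,0,0,-0.7]]' 20; python3 f.py
```

```text
clock: 22.15
position: [0.4767, -0.2952, 0.1448]
ee_rot: [1.0, 0.0, 0.001, 0.001]
ft_force: [2.0, -4.5, 4.2]
grip_width: 0.229
grasp_force: 22.8
22.35 [ 0.4768 -0.2951  0.1448] th 0.827 r 0.0588 F [ 2.38 -5.51  4.23] tangential(up the arc) 4.73 radial out 1.12
```

```bash
python3 -m pendant '[[-0.023,0,0.027,0,0,0,-0.7],[-0.046,0,0.054,0,0,0,-0.7],[-0.08,0,0.1,0,0,0,-0.7],[-0.114,0,0.148,0,0,0,-0.7],[-0.143,0,0.2,0,0,0,-0.7],[-0.172,0,0.25,0,0,0,-0.7],[-0.172,0,0.25,0,0,0,-0.7],[-0.172,0,0.25,0,0,0,-0.7],[-0.172,0,0.25,0,0,0,-0.7],[-0.172,0,0.25,0,0,0,-0.7]]' 20; python3 f.py
```

```text
clock: 23.6
position: [0.4677, -0.2951, 0.132]
ee_rot: [1.0, 0.0, 0.0, 0.001]
ft_force: [1.0, -5.6, 4.3]
grip_width: 0.232
grasp_force: 23.5
23.8 [ 0.4677 -0.2951  0.132 ] th 1.095 r 0.0588 F [ 0.91 -5.2   3.88] tangential(up the arc) 3.86 radial out 0.97
```

```bash
python3 -m pendant '[[-0.023,0,0.053,0,0,0,-0.7],[-0.046,0,0.106,0,0,0,-0.7],[-0.065,0,0.16,0,0,0,-0.7],[-0.084,0,0.216,0,0,0,-0.7],[-0.095,0,0.26,0,0,0,-0.7],[-0.1,0,0.295,0,0,0,-0.7],[-0.1,0,0.295,0,0,0,-0.7],[-0.1,0,0.295,0,0,0,-0.7],[-0.1,0,0.295,0,0,0,-0.7],[-0.1,0,0.295,0,0,0,-0.7]]' 20; python3 f.py
```

```text
clock: 25.05
position: [0.4623, -0.2952, 0.1171]
ee_rot: [1.0, 0.0, -0.0, 0.0]
ft_force: [-0.9, -5.8, 4.7]
grip_width: 0.23
grasp_force: 24.7
25.25 [ 0.4623 -0.2952  0.1171] th 1.364 r 0.059 F [-0.56 -4.94  4.94] tangential(up the arc) 4.72 radial out 1.56
```

```bash
python3 -m pendant '[[0,0.01,0,0,0,0,-0.7],[0,0.02,0,0,0,0,-0.7],[0,0.025,0,0,0,0,-0.7],[0,0.025,0,0,0,0,-0.7],[0,0.025,0,0,0,0,-0.5],[0,0.025,0,0,0,0,-0.4],[0,0.025,0,0,0,0,-0.3],[0,0.025,0,0,0,0,-0.1],[0,0.025,0,0,0,0,0.1],[0,0.025,0,0,0,0,0.1]]' 20; python3 s.py
```

```text
clock: 26.5
position: [0.4629, -0.2954, 0.1167]
ee_rot: [1.0, 0.001, -0.0, -0.0]
ft_force: [0.3, 0.3, -0.1]
grip_width: 0.552
grasp_force: 0.0
26.5 [ 0.4629 -0.2954  0.1167] rpy [[1.0, 0.001, -0.0], [0.001, -1.0, 0.0], [-0.0, -0.0, -1.0]] [ 0.31  0.3  -0.13] 0.5518821680439194 0.0
```

Released, with no residual force. I'm lifting straight up, then backing off and checking.

```bash
python3 -m pendant '[[0,0,-0.2,0,0,0,0.1],[0,0,-0.6,0,0,0,0.1],[0,0,-1.2,0,0,0,0.1],[0,0,-1.9,0,0,0,0.1],[-0.5,0,-2.6,0,0,0,0.1],[-1.2,0,-2.8,0,0,0,0.1],[-1.9,0,-2.8,0,0,0,0.1],[-2.4,0,-2.8,0,0,0,0.1],[-2.4,0,-2.8,0,0,0,0.1],[-2.4,0,-2.8,0,0,0,0.1]]' 20
python3 - <<'E'
from h import *
p,d=manip.camera('top'); k=manip.tip_of('knob','top')[0]; px=k['pixel']
print(k['p'],px,pt('top',px,d[int(px[1]),int(px[0])]))
a,_=manip.camera('side')
cv2.imwrite('pics/end.png',np.hstack([cv2.resize(p[190:350,180:340,::-1],(400,400)),cv2.resize(a[200:400,200:400,::-1],(400,400))]))
E
```

```text
clock: 27.75
position: [0.3436, -0.2955, 0.2573]
ee_rot: [1.0, 0.001, 0.0, 0.0]
ft_force: [0.5, 0.4, 0.9]
grip_width: 0.545
grasp_force: 0.0
0.67 [237.8, 296.3] [ 0.46812915 -0.29973225  0.13564789]
```

View pics/end.png

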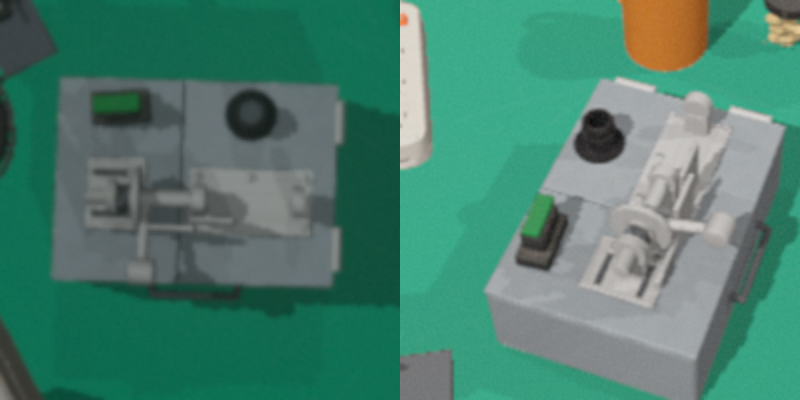

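The end picture shows the handle down in the keeper notch, with the knob at (140,268) in the left panel, and the loupe and stamp undisturbed. I'm checking the knob's height against its parked height.

Run:
```python
from h import *
for c,b in(('top',(180,340,190,350)),('side',(230,420,220,390))):
    z0=np.load(c+'d.npy'); ds=[manip.camera(c)[1] for _ in range(4)]
    for n,d,y in(('parked',z0,-.376),*[('now',d,-.2965) for d in ds]):
        P=cloud(c,d,*b); m=(abs(P[:,0]-.463)<.005)&(abs(P[:,1]-y)<.007)&(P[:,2]>.1)
        print(c,n,m.sum(),np.percentile(P[m,2],[25,50,75]).round(4))
```

```text
top parked 38 [0.1309 0.1332 0.1346]
top now 37 [0.133  0.1342 0.1353]
top now 35 [0.1325 0.1342 0.1351]
top now 34 [0.1326 0.1341 0.1352]
top now 36 [0.1329 0.1342 0.135 ]
side parked 51 [0.1313 0.132  0.1327]
side now 63 [0.132  0.1327 0.1334]
side now 59 [0.1317 0.1326 0.1336]
side now 62 [0.1319 0.1328 0.1336]
side now 62 [0.1319 0.1329 0.1338]
```

```bash
python3 -c "
from workcell import manip
print(manip.hand_in())"
```

```text
the job is handed in; nothing more can be done
None
```

The bolt is across with its handle down in the keeper notch at about 1.35 rad by camera and arm readings (over 1.25 needed); the arm is clear, the loupe and stamp look undisturbed (the jar was not rechecked), and the job was handed in at about 28 s with no verdict returned.

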